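# Press a drill bushing home with bench-mounted locking pliers

### The job

Slide the beech drill guide into the open jaws of the bench-mounted locking pliers until it bottoms gently but surely on the end stop, then squeeze the handles until they snap over centre and lock, so that the brass bushing is pressed fully home. Then pull the red release lever until the pliers spring fully open, and leave the guide standing in the open jaws and the other things on the bench where they are. Go by feel, for pliers and stop sit a few millimetres off their marks on the base plate, and never let a finger bear with more than about 40 N.

Things in the scene. Friction and masses are not known exactly. Their poses are not given: they have to be found in the camera images.
- press_base: Dark steel plate, 76x142x8 mm, bolted down; origin on the bench. Frame: x from the moving (near) to the fixed (far) plier handle, y from handles to jaws, jaw pivot at the origin, working plane 40 mm up, all below 60 mm. Clamped in slots, not measured: the pliers, up to 4 mm off in x, 1 mm in y, 0.02 rad in yaw; the end stop, 22 mm wide, 53 mm high, face at y = 48 mm, up to 5 mm off.
- drill_guide: Beech block, 40 mm in x, 90 mm in y, 60 mm high, 0.15 to 0.3 kg, three steel rings flush in its top. Origin at the centre of its underside. A brass bushing is started in its -x face, 40 mm up, 27 mm from the middle to the -y end. In place it stands on the bench, -y end met the end stop with a few N (held, under 25 N), +x face on or near the anvil (x = 45 mm): centre at x 25, y 88 to 98 mm.
- bushing_head (a point): Centre of the bushing head's outer face; head 24 mm across, 5 mm thick. In place it faces the moving jaw's round nose (9 mm radius, y = 66 mm), which open stands 57 mm from the anvil face. The anvil, 32 mm square (y 50 to 82 mm), flares at its mouth as a lead-in for the block, which slides in along -y.
- bushing (a joint): How far the bushing is pressed in (m): 0.008 fully home with its head on the guide's face, at the start 0.0025 to 0.0045. It is a stiff fit: about 14 N.
- toggle_link (a joint): Link in the moving handle (rad): 0 pliers open, 0.74 dead centre, 0.91 locked. Blue grips, 22 mm high, 50 to 100 mm behind the pivot (-y): the fixed one along x = -1 mm, 14 mm wide; the moving one, 13 mm, 72 mm behind the pivot at x = -53 mm open (splayed 0.46 rad), -15 mm locked. It takes about 18 N there until it snaps over; let go before, it springs open. Bears 40 N from each finger.
- release_lever (a joint): Turn of the red release lever (rad): 0 at rest, springs back; trips the lock at about 0.2. Its tail, 6 mm thick, 30 to 50 mm above the bench, sticks out behind the handles: locked at x = -7 mm, y = -117 to -141 mm. Pulled to -x it gives lightly for 6 mm, then takes about 5 N; within 25 mm the lock trips, handle and tail spring 70 mm that way. Fixed handle ends at y = -109 mm.
- glue_bottle: White glue bottle with orange cap, 205 mm high, standing; bystander.
- spray_can: Blue bottle-shaped can with red cap, 192 mm high, standing; bystander.
- mallet: Beech mallet, 232 mm long, lying; bystander.
- caliper: Steel caliper, 235 mm long, lying at the back; bystander.
- screw_jar: Clear jar of screws with yellow lid, 88 mm high; bystander.
- pencil: Red pencil, 178 mm long, lying near the front edge; bystander.

How it is judged:
On the way, in this order (a step that is already met when the one before it is completed fails the run):
1. the guide stands square in the jaws, its bushing in front of the nose, and bears gently on the end stop (y of bushing_head in the frame of press_base between 0.058 and 0.0745 m and x of bushing_head in the frame of press_base between -0.018 and 0.006 m and angle between the x axis of drill_guide and the x axis of press_base, either way round below 0.1 rad and height (world z) of drill_guide below 0.004 m and contact force between drill_guide and press_base between 0.5 and 25 N), for 0.1 s.
2. the handles are locked over centre and the bushing is home (value of joint toggle_link above 0.86 rad and value of joint bushing above 0.007 m), for 0.2 s.
3. the release lever is pulled while the pliers are locked (value of joint release_lever above 0.04 rad and value of joint toggle_link above 0.74 rad).
At the end, for the whole second after the job is handed in: Bushing home within 1 mm, pliers fully open (link within 0.06 rad) with the lever back at rest, guide at rest and upright on the bench, still in the jaws (its bushing within about 16 mm of the nose's line) (value of joint bushing above 0.007 m and value of joint toggle_link below 0.06 rad and value of joint release_lever below 0.03 rad and angle between drill_guide's own z axis and vertical below 0.05 rad and height (world z) of drill_guide below 0.004 m and linear speed of drill_guide below 0.01 m/s and y of bushing_head in the frame of press_base between 0.055 and 0.082 m and x of bushing_head in the frame of press_base between -0.018 and 0.008 m); the robot touches nothing.
It fails at once if the fingers bear on anything with more than 90 N in all (about 45 N from each finger) (contact force between the fingers and anything else above 90 N).
It fails at once if a bystander (glue bottle, can, mallet, caliper, jar, pencil) is moved by more than 30 mm (distance of any of glue_bottle, spray_can, mallet, caliper, screw_jar, pencil from where it was at the start of the episode above 0.03 m).
It also fails if it takes over 69 s, if anything falls off the work surface, if the arm or the gripper's body presses on something with over 40 N, if the wrist force passes 120 N, or if a joint passes its speed limit or range.

### The arm

A 6-joint arm with a two-finger parallel gripper is mounted at the origin on a cart in front of the work surface, level with it; the furniture and walls round the work are solid. World frame = base frame: x ahead of the robot, y to its left, z up, the work surface at z = 0. Lengths are in m, angles in rad, forces in N, time in s.
With the tool pointing down it reaches from about 0.35 to 0.775 m from the base axis. Payload 7.3 kg.
Tool frame: the origin (TCP) lies at the centre of the arm's flange, where the gripper is bolted on; the fingertips stand 178 mm ahead of it and the grasp point (between the pads) lies 159 mm ahead of it (tip_extent is the distance from the TCP to the fingertips, in m); z points along the fingers, y is the line along which they close (so a half turn about z gives the same grasp; the last joint's range is limited). The gripper opens to 92 mm and grips with 3 to 60 N. Pads are 19 mm wide; open, the fingers measure 130 mm over their backs; the gripper's body (75 mm by 190 mm) begins 47 mm behind the grasp point.
Start: joints at [1.065, 0.342, 1.524, -0, 1.275, -0.146], TCP at [0.185, 0.491, 0.405] pointing down, gripper open.
Joint ranges: [-2.53, 2.53], [-0.77, 2.02], [0.04, 2.7], [-1, 4.14], [0.28, 2.66], [-3.11, 3.11]. Speed limits (rad/s): [2.57, 2.57, 3.14, 3.14, 3.14, 3.14].

### API

Orientations are given as [roll, pitch, yaw] about the fixed x, y, z axes, in that order (R = Rz(yaw) Ry(pitch) Rx(roll)).
In Python, from cell import * gives the robot as it stands.
- The arm moves only by the tool arm_command, never from a script. Its arguments are lists of equal length, an entry for each row: "xyz": the shift along the world's x, y, z in mm, a list of three; "spin": the turn about the world's z in degrees. In form: {"xyz": [[tx, ty, tz], ...], "spin": [spin, ...]}. A call has 1 to 20 rows; each row shifts and turns the commanded pose from where the row before left it; what a row does not reach is not made up. A row lasts 1/10 s, in which the tool goes at most 50 mm and 8.59 degrees, less where a joint would pass 70% of its speed; a pose out of reach is approached as far as the arm can. A call with a gripper value outside its range is refused whole. "jaw" is the opening, from -1 (shut) to 1 (fully open), set as the call begins (left out, the last holds). The fingers move at their own pace and stop on an object; "squeeze" is the grip in N (left out, the last holds). Time passes only in rows, so rows that do not move let the fingers close. It gives the time, the measured TCP pose, the force, the opening and the grip force at its end, in the units of the state.
- observe(): the state, without advancing time (a new reading comes with each control period).
- read_camera(name): name is "scene" or "top" or "wrist"; returns a dict with "img" (480x640x3 uint8, red, green, blue), "depth" (480x640 float32, m along the optical axis (not along the pixel's ray), 0 where there is no reading), "fx", "fy", "cx", "cy" (pixels), "world_from_camera" (4x4, takes a point from camera to world coordinates). Camera axes: x right, y up, looking along -z (the intrinsics and any distortion apply to the point x, -y, -z); pixel columns grow to the right and rows downward; lengths in m; the calibration is good to about 2 mm. A picture is of the moment at which its call begins.
- hand_in(): hands the job in; it is judged then, once.
The state is a dict: "time": time; "qpos": joint angles; "qvel": joint speeds; "joint_efforts": joint torques, N m; "tool_pos": TCP position; "tool_rot": TCP orientation; "contact_force": force on the tool from outside, world axes, zero at the start; "torque": the same for the moment, N m; "opening": finger opening in m; "grip_force": force on a finger pad.
Only numpy, scipy, OpenCV 4.12 (cv2) and the standard library are available. Lean on these libraries where they do the work, as an engineer would, in place of code of your own. Each camera call takes 0.05 s, during which the arm holds its last target. There are 200 camera calls.

## Working session

There is one attempt and no reset: what is moved stays moved. The work goes in short steps, Python scripts to look and compute and a tool call to move; the robot and the scene stay as the last step left them, time stands still between calls to the robot, and variables do not carry over. Pictures are saved under pics/ and viewed, at most 10 in all, crops included, and the job is handed in when it is done.

Besides the shell and the picture viewer there is one more tool, called as name(argument=value, ...) on one line, values as JSON. arm_command: Moves the arm, as the interface text tells. Its arguments: {"type":"object","properties":{"xyz":{"type":"array","items":{"type":"array","items":{"type":"number"}}},"spin":{"type":"array","items":{"type":"number"}},"jaw":{"type":"number"},"squeeze":{"type":"number"}},"required":["xyz","spin"]}

```bash
mkdir -p pics; cat > h.py <<'E'
from cell import *
import numpy as np, cv2
def save(n,f):
    c=read_camera(n); cv2.imwrite(f,cv2.cvtColor(c["img"],cv2.COLOR_RGB2BGR)); np.savez(f[:-4]+'.npz',**c); return c
def ray(c,u,v,z):
    T=np.array(c["world_from_camera"]); d=np.array([(u-c["cx"])/c["fx"],-(v-c["cy"])/c["fy"],-1.0])
    d=T[:3,:3]@d; o=T[:3,3]; return o+d*(z-o[2])/d[2]
def cloud(c):
    T=np.array(c["world_from_camera"]); v,u=np.mgrid[0:480,0:640]; D=c["depth"]
    p=np.stack([(u-c["cx"])/c["fx"]*D,-(v-c["cy"])/c["fy"]*D,-D],-1)
    return p@T[:3,:3].T+T[:3,3]
E
python3 - <<'E'
from h import *
s=observe(); print(s)
for n in("top","scene"):
    c=save(n,f"pics/{n}1.png"); print([k for k in c],c["fx"],c["cx"],np.round(c["world_from_camera"],3))
E
```

```text
{'time': 0.0, 'qpos': array([ 1.06499709e+00,  3.42731076e-01,  1.52500076e+00,  1.21452515e-05,
        1.27540764e+00, -1.45965645e-01]), 'qvel': array([ 0.00100836,  0.00123108,  0.00121904,  0.00065412, -0.00094704,
        0.00099655]), 'joint_efforts': array([ 1.29375527e-03, -4.31230152e+01, -2.44225484e+01,  7.17398152e-02,
        5.60314755e-02, -1.47117175e-04]), 'tool_pos': array([0.18475923, 0.49127633, 0.40404609]), 'tool_rot': array([-3.14006397e+00, -2.36472163e-04,  2.78175534e+00]), 'contact_force': array([-0.17739756,  0.43094098,  0.90879747]), 'torque': array([-0.0499907 ,  0.03056433,  0.008432  ]), 'grip_force': 0.0, 'opening': 0.09162595545758193}
['img', 'depth', 'fx', 'fy', 'cx', 'cy', 'world_from_camera'] 485.5455457195043 326.6557803345941 [[ 0.018  0.998 -0.068  0.473]
 [-1.     0.017 -0.019  0.022]
 [-0.018  0.068  0.998  1.227]
 [ 0.     0.     0.     1.   ]]
['img', 'depth', 'fx', 'fy', 'cx', 'cy', 'world_from_camera'] 524.9954160174906 314.6004848850553 [[-0.539  0.569 -0.622 -0.356]
 [-0.843 -0.363  0.398  0.608]
 [ 0.     0.738  0.675  1.091]
 [ 0.     0.     0.     1.   ]]
```

View pics/top1.png

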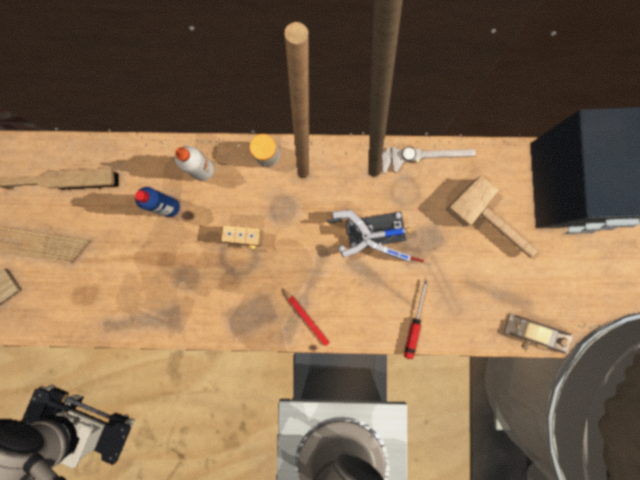

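View pics/scene1.png

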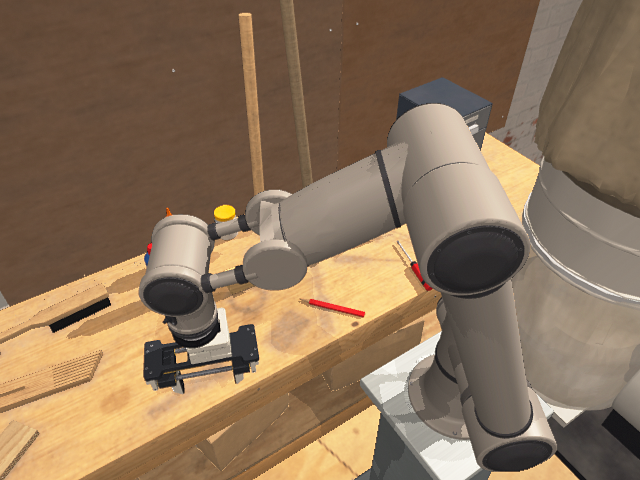

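The top view shows the pliers at (370,235) with jaws to the left (+y world) and the moving blue handle nearer the robot. The guide is at (240,236) with its three rings, and two poles rise at (303,175) and (375,175). The scene view is mostly blocked by the arm.

```bash
python3 - <<'E'
from h import *
c=dict(np.load("pics/top1.npz")); P=cloud(c); im=c["img"]; hsv=cv2.cvtColor(im,cv2.COLOR_RGB2HSV)
cv2.imwrite("pics/crop1.png",cv2.cvtColor(cv2.resize(im[190:290,210:440],None,fx=3.4,fy=3.4,interpolation=cv2.INTER_CUBIC),cv2.COLOR_RGB2BGR))
# guide top
roi=np.zeros((480,640),bool); roi[215:260,205:275]=1
m=roi&(abs(P[...,2]-.06)<.008); q=P[m]; r=cv2.minAreaRect((q[:,:2]*1000).astype(np.float32)); print("guide",m.sum(),r,q[:,2].mean(), cv2.boxPoints(r))
roi=np.zeros((480,640),bool); roi[200:275,320:430]=1
m=roi&(abs(P[...,2]-.008)<.006)&(hsv[...,2]<90); q=P[m]; print("base",m.sum(),cv2.minAreaRect((q[:,:2]*1000).astype(np.float32)),q[:,2].mean())
m=roi&(P[...,2]>.025); q=P[m]; print("tall",m.sum(),q.min(0),q.max(0))
b=roi&(hsv[...,0]>100)&(hsv[...,0]<130)&(hsv[...,1]>110)&(hsv[...,2]>70)
n,l,st,ce=cv2.connectedComponentsWithStats(b.astype(np.uint8))
for i in range(1,n):
    if st[i,4]>8: q=P[l==i]; print("blue",st[i],np.median(q,0),cv2.minAreaRect((q[:,:2]*1000).astype(np.float32)))
r_=roi&((hsv[...,0]<8)|(hsv[...,0]>172))&(hsv[...,1]>130); q=P[r_]; print("red",r_.sum(),np.argwhere(r_).min(0),np.argwhere(r_).max(0),np.round(q,3).tolist()[::3])
E
```

```text
guide 622 ((553.9302978515625, 253.880859375), (90.59272766113281, 47.93791961669922), 84.34007263183594) 0.060794025891985286 [[525.6109  211.16925]
 [573.3151  206.44142]
 [582.2497  296.59247]
 [534.5455  301.3203 ]]
base 633 ((577.1067504882812, -76.52144622802734), (68.8773193359375, 138.88804626464844), 9.571503639221191) 0.009283108944306832
tall 1358 [ 0.47290407 -0.18995378  0.02516154] [0.62495271 0.04682382 1.22694872]
blue [385 228  18   9 116] [ 0.57004914 -0.11605569  0.05142313] ((533.274658203125, -53.037376403808594), (28.1300106048584, 190.67999267578125), 30.395471572875977)
blue [389 251   8   3  10] [ 0.52144435 -0.11544263  0.05234597] ((521.3927001953125, -115.55409240722656), (17.465679168701172, 2.360004186630249), 72.56019592285156)
blue [402 255   5   3   9] [ 0.5122882  -0.14296065  0.05403377] ((512.2651977539062, -142.9200897216797), (10.450491905212402, 3.0325443744659424), 71.94134521484375)
red 29 [257 411] [261 422] [[0.51, -0.163, 0.051], [0.508, -0.163, 0.05], [0.508, -0.17, 0.054], [0.507, -0.169, 0.009], [0.505, -0.169, 0.054], [0.506, -0.177, 0.052], [0.506, -0.185, 0.05], [0.503, -0.177, 0.055], [0.503, -0.184, 0.052], [0.501, -0.185, 0.048]]
```

View pics/crop1.png

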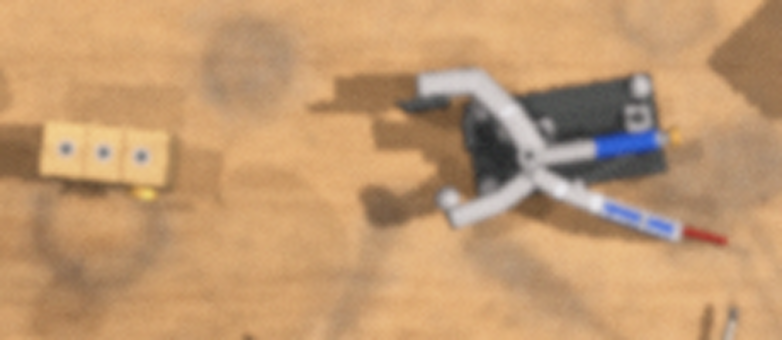

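The crop shows the brass bushing at (145,193) on the near face, close to the -y end. The pivot is at (528,156), the anvil jaw at (430,95), the nose at (450,200) and the red tail at (705,236). Next I'll get the wrist camera offset so I can plan closer views.

```bash
python3 - <<'E'
from h import *
from scipy.spatial.transform import Rotation as R
s=observe(); c=read_camera("wrist"); T=np.array(c["world_from_camera"])
Rt=R.from_euler("xyz",s["tool_rot"]).as_matrix()
print(Rt.T@(T[:3,3]-s["tool_pos"]), Rt.T@T[:3,:3], c["fx"],c["cx"],c["cy"])
t=dict(np.load("pics/top1.npz"))
for uv in((365.3,235.9),(338.5,223),(342,249)): print(ray(t,*uv,.05))
E
```

```text
[ 0.07129936 -0.00060009  0.01919463] [[ 1.11684219e-03  9.63303122e-01  2.68413576e-01]
 [ 9.99999136e-01 -1.26199604e-03  3.68250757e-04]
 [ 6.93473972e-04  2.68412932e-01 -9.63303699e-01]] 415.28041160616726 320.31765127897563 249.1664203104887
[ 0.55947539 -0.04951827  0.05      ]
[0.58983724 0.01603336 0.05      ]
[0.52666117 0.00648855 0.05      ]
```

arm_command(xyz=[[22,-31,0],[22,-31,0],[22,-31,0],[22,-31,0],[22,-31,0],[22,-31,0],[22,-31,0],[22,-31,0],[22,-31,0],[22,-31,0],[22,-31,0],[22,-31,0],[22,-31,0],[22,-31,0],[22,-31,0],[22,-31,0],[0,0,0],[0,0,0],[0,0,0]], spin=[-4,-4,-4,-4,-4,-4,-4,-4,-4,-4,-4,-4,-4,-4,-4,-4,0,0,0])

```text
time: 2.05
tool_pos: [0.5363, -0.0039, 0.4045]
tool_rot: [-3.141, -0.001, 1.666]
contact_force: [-0.1, -0.1, -0.3]
opening: 0.0918
grip_force: 0.0
```

```bash
python3 - <<'E'
from h import *
s=observe(); print(s["time"],s["tool_pos"],s["tool_rot"],s["contact_force"])
c=save("wrist","pics/w1.png"); P=cloud(c); print(P[240,320], P[100,320],P[400,320])
E
```

```text
2.05 [ 0.53627224 -0.00385011  0.4045279 ] [-3.14071124e+00 -6.13335414e-04  1.66596849e+00] [-0.14340091 -0.098834   -0.27602221]
[ 0.53837429 -0.0269431   0.01503681] [0.52657248 0.09508489 0.00076904] [ 5.55719659e-01 -2.07113886e-01 -2.84256799e-04]
```

View pics/w1.png

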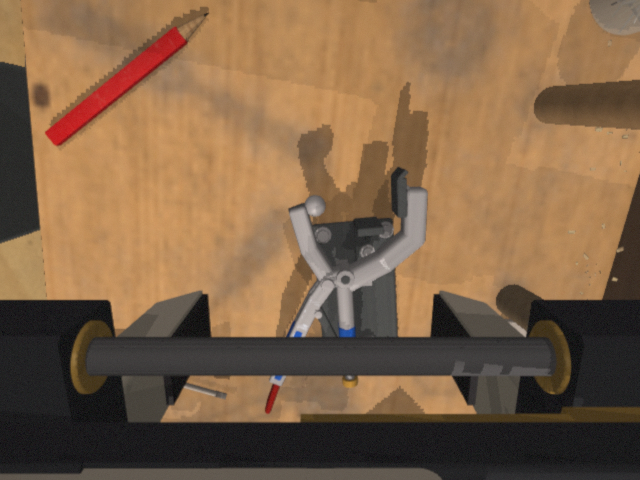

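The wrist view looks along +y (up), with +x to the right. It shows the pivot at (345,279), the nose ball at (315,206), the anvil at (400,190), the end stop at (375,227) and the fixed handle end at (349,380).

```bash
python3 - <<'E'
from h import *
c=dict(np.load("pics/w1.npz")); P=cloud(c); im=c["img"]; hsv=cv2.cvtColor(im,cv2.COLOR_RGB2HSV)
for n,uv,z in(("pivot",(345,279),.05),("nose",(315,206),.045),("goldend",(349,380),.045),("blueend0",(347,328),.05)):
    print(n,np.round(ray(c,*uv,z)*1000,1),np.round(P[uv[1],uv[0]]*1000,1))
roi=np.zeros((480,640),bool); roi[150:336,260:440]=1
v,u=np.mgrid[0:480,0:640]
m=roi&(abs(P[...,2]-.008)<.004)&(hsv[...,2]<95)&(u>300)&(v>200); q=P[m]; print("plate",m.sum(),np.round(q.min(0),3),np.round(q.max(0),3),cv2.minAreaRect((q[:,:2]*1000).astype(np.float32)))
# right plate edge
pts=[]
for r in range(265,335,3):
    k=np.where(m[r])[0]
    if len(k): pts.append(P[r,k.max(),:2]*1000)
pts=np.array(pts); print("right edge",np.round(np.polyfit(pts[:,1],pts[:,0],1),3),np.round(pts[[0,-1]],1))
pts=[]
for col in range(325,392,3):
    k=np.where(m[:,col])[0]
    if len(k): pts.append(P[k.min(),col,:2]*1000)
pts=np.array(pts); print("front edge",np.round(np.polyfit(pts[:,0],pts[:,1],1),3),np.round(pts[[0,-1]],1))
# anvil: dark insert
a=np.zeros_like(roi); a[165:222,388:412]=1
a&=(hsv[...,2]<80)&(P[...,2]>.02); q=P[a]*1000; print("anvil",a.sum(),np.round(q.min(0)),np.round(q.max(0)))
t=q[q[:,2]>45]; print(cv2.minAreaRect(t[:,:2].astype(np.float32)),len(t))
for y0 in range(int(t[:,1].min()),int(t[:,1].max())+1,4):
    k=t[abs(t[:,1]-y0)<2]; 
    if len(k): print(y0,np.round(k[:,0].min(),1),np.round(k[:,0].max(),1))
# end stop
b=np.zeros_like(roi); b[205:245,350:396]=1; b&=(P[...,2]>.045)&(P[...,2]<.06)&(hsv[...,2]<90); q=P[b]*1000; print("stop",b.sum(),np.round(q.min(0),1),np.round(q.max(0),1),cv2.minAreaRect(q[:,:2].astype(np.float32)))
b=np.zeros_like(roi); b[190:222,302:328]=1; b&=(P[...,2]>.035); q=P[b]*1000; print("nose",b.sum(),np.round(q.min(0),1),np.round(q.max(0),1))
cv2.imwrite("pics/crop2.png",cv2.cvtColor(cv2.resize(im[150:300,280:440],None,fx=3.7,fy=3.7,interpolation=cv2.INTER_CUBIC),cv2.COLOR_RGB2BGR))
E
```

```text
pivot [562.2 -50.3  50. ] [561.6 -48.1  56.2]
nose [530.8   9.2  45. ] [530.8  10.3  51.5]
goldend [ 577.6 -150.8   45. ] [ 577.4 -150.3   45.8]
blueend0 [569.1 -95.7  50. ] [568.8 -94.7  52.2]
plate 4222 [ 0.531 -0.126  0.004] [ 0.624 -0.002  0.012] ((577.2033081054688, -64.98475646972656), (75.3465805053711, 122.71849060058594), 10.194207191467285)
right edge [-3.73000e-01  5.83912e+02] [[ 555.   -51.4]
 [ 623.5 -117.9]]
front edge [-0.14  64.331] [[541.7 -12.7]
 [602.2  -2.7]]
anvil 683 [530.   2.  26.] [605.  67. 385.]
((576.3531494140625, 46.45166015625), (28.415821075439453, 97.32327270507812), 49.554290771484375) 497
4 604.7 604.7
8 597.3 604.5
12 596.8 603.2
16 595.8 603.5
20 595.2 603.2
24 594.7 602.6
28 593.9 601.8
32 593.2 601.0
36 592.6 599.8
40 592.8 599.1
44 594.8 600.0
48 597.6 598.2
stop 284 [566.7 -17.1  45. ] [600.7  16.5  55.3] ((588.729736328125, -6.0142974853515625), (38.67633056640625, 27.532712936401367), 35.75033950805664)
nose 467 [519.8  -4.2  35.8] [539.3  67.2 385.4]
```

View pics/crop2.png

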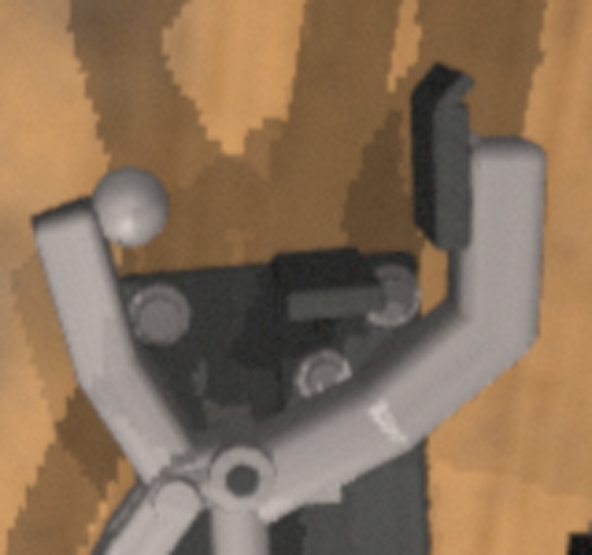

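arm_command(xyz=[[2,28,0],[2,28,-5],[2,28,-6],[2,28,-6],[2,28,-6],[2,28,-6],[2,28,-6],[2,28,-5],[2,28,-5],[1,24,-5],[0,0,0],[0,0,0],[0,0,0]], spin=[-1,-1,-1,-1,-1,-1,-1,-1,-1,-2,0,0,0])

```text
time: 3.4
tool_pos: [0.5555, 0.2711, 0.3552]
tool_rot: [3.141, 0.0, 1.474]
contact_force: [0.6, 0.2, 0.0]
opening: 0.0917
grip_force: 0.0
```

```bash
python3 - <<'E'
from h import *
s=observe(); print(s["time"],s["tool_pos"],s["tool_rot"],s["contact_force"])
c=save("wrist","pics/w2.png"); P=cloud(c); im=c["img"]
m=(abs(P[...,2]-.06)<.006); n,l,st,ce=cv2.connectedComponentsWithStats(m.astype(np.uint8))
for i in range(1,n):
    if st[i,4]>800:
        q=P[l==i]; r=cv2.minAreaRect((q[:,:2]*1000).astype(np.float32)); print(st[i],r,np.median(q[:,2]),cv2.boxPoints(r).round(1).tolist())
# stop top edge in first image
w=dict(np.load("pics/w1.npz"))
for uv in((358.4,229),(383.5,227)): print("stop",ray(w,*uv,.053)*1000)
E
```

```text
3.4 [0.5554562  0.27109091 0.35515306] [3.14120983e+00 1.82021613e-04 1.47353916e+00] [0.61593521 0.19531381 0.01574989]
[ 531   12   52  104 1049] ((711.4901733398438, 366.05145263671875), (25.74193572998047, 60.178466796875), 5.134774684906006) 0.06014160810170033 [[696.0, 394.8999938964844], [701.4000244140625, 334.8999938964844], [727.0, 337.20001220703125], [721.5999755859375, 397.20001220703125]]
[ 296  200   59  124 7032] ((558.414794921875, 253.72787475585938), (89.70816040039062, 40.106319427490234), 85.05773162841797) 0.06090237787600644 [[534.5999755859375, 210.8000030517578], [574.5, 207.3000030517578], [582.2999877929688, 296.70001220703125], [542.2999877929688, 300.1000061035156]]
[575 260  65  40 808] ((754.3981323242188, 226.15890502929688), (48.749107360839844, 12.14615249633789), 31.069366455078125) 0.06067879118560074 [[730.4000244140625, 218.8000030517578], [736.7000122070312, 208.39999389648438], [778.4000244140625, 233.5], [772.0999755859375, 243.89999389648438]]
stop [567.9611685   -4.99155794  53.        ]
stop [588.20447312  -1.34340964  53.        ]
```

View pics/w2.png

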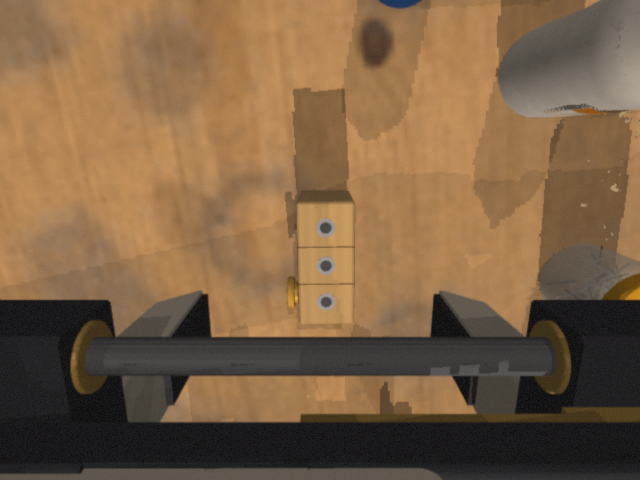

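The guide is at (327,262) in the wrist view with the brass bushing at (292,294). It measures 40x90 mm with its top at z = 61 mm, as it should. Going down to grasp it.

arm_command(xyz=[[1,0,-20],[1,0,-25],[1,0,-25],[1,0,-25],[0,0,-25],[0,0,-22],[0,0,-15],[0,0,-6],[0,0,0],[0,0,0]], spin=[0.3,0.3,0,0,0,0,0,0,0,0])

```text
time: 4.45
tool_pos: [0.5603, 0.2714, 0.1928]
tool_rot: [3.14, -0.001, 1.483]
contact_force: [0.5, 0.9, -0.9]
opening: 0.0916
grip_force: 0.0
```

arm_command(xyz=[[0,0,0],[0,0,0],[0,0,0],[0,0,0],[0,0,0],[0,0,0],[0,0,0],[0,0,0]], spin=[0,0,0,0,0,0,0,0], jaw=-0.3, squeeze=20)

```text
time: 5.25
tool_pos: [0.5597, 0.2714, 0.1917]
tool_rot: [-3.141, 0.0, 1.483]
contact_force: [-1.0, 1.0, -0.5]
opening: 0.0397
grip_force: 20.0
```

arm_command(xyz=[[0,0,3],[0,-10,1],[0,-16,0],[0,-16,0],[0,-16,0],[0,-16,0],[0,-16,0],[0,-16,0],[0,-16,0],[-1,-16,0],[-1,-13,0],[0,0,0],[0,0,0]], spin=[0,1.4,1.5,1.5,1.5,1.5,1.5,1.5,1.5,1.5,1,0,0])

```text
time: 6.55
tool_pos: [0.5579, 0.1205, 0.1957]
tool_rot: [-3.142, -0.0, 1.733]
contact_force: [-0.0, -0.2, -2.4]
opening: 0.0401
grip_force: 20.0
```

```bash
python3 - <<'E'
from h import *
s=observe(); print(s["time"],s["tool_pos"],s["tool_rot"],s["contact_force"])
c=save("top","pics/top2.png"); P=cloud(c); im=c["img"]
w=save("wrist","pics/w3.png")["img"]
t=cv2.resize(im[180:280,250:420],(800,470),interpolation=cv2.INTER_CUBIC)
cv2.imwrite("pics/cmp3.png",cv2.cvtColor(t,cv2.COLOR_RGB2BGR))
E
```

```text
6.55 [0.55786721 0.12048747 0.19571629] [-3.14158700e+00 -2.27394511e-04  1.73337146e+00] [-0.02795113 -0.22084011 -2.44869287]
```

View pics/cmp3.png

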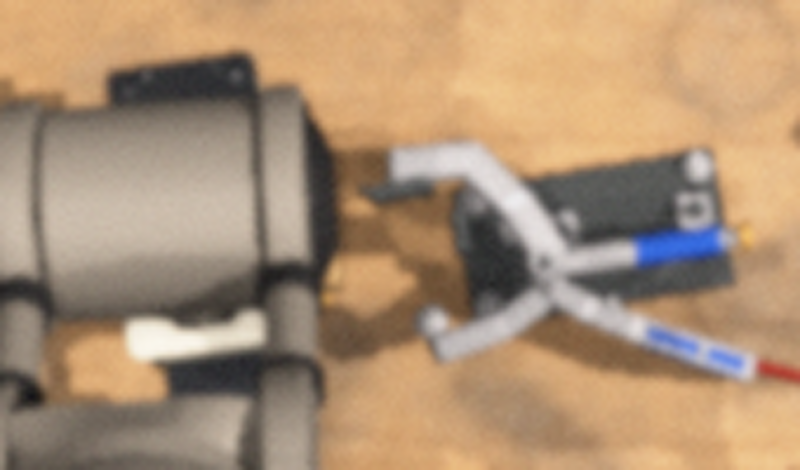

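The top view is blocked by the arm, so the jaws are clear but the guide can't be seen. I'll go on by feel along the measured axis, in steps.

arm_command(xyz=[[0,0,-2],[0,0,-1.5],[1.6,-9.9,0],[1.6,-9.9,0],[1.6,-9.9,0],[0.8,-4.9,0],[0.8,-4.9,0],[0,0,0]], spin=[0,0,0,0,0,0,0,0])

```text
time: 7.45
tool_pos: [0.5644, 0.0801, 0.1923]
tool_rot: [3.141, 0.0, 1.734]
contact_force: [-0.8, 0.5, -2.7]
opening: 0.0401
grip_force: 20.0
```

arm_command(xyz=[[0.8,-4.9,0],[0.8,-4.9,0],[0,0,0]], spin=[0,0,0])

```text
time: 7.75
tool_pos: [0.566, 0.0706, 0.1923]
tool_rot: [3.141, 0.0, 1.734]
contact_force: [0.8, -0.2, -2.8]
opening: 0.0401
grip_force: 20.0
```

arm_command(xyz=[[0.2,-1,0],[0.2,-1,0],[0.2,-1,0],[0.1,-1,0],[0.2,-1,0],[0,0,0]], spin=[0,0,0,0,0,0])

```text
time: 8.35
tool_pos: [0.5668, 0.066, 0.1922]
tool_rot: [3.142, 0.0, 1.734]
contact_force: [-0.5, 0.6, -2.3]
opening: 0.0398
grip_force: 20.0
```

arm_command(xyz=[[0.2,-1,0],[0.1,-1,0],[0,0,0]], spin=[0,0,0])

```text
time: 8.65
tool_pos: [0.567, 0.064, 0.1922]
tool_rot: [3.141, 0.0, 1.735]
contact_force: [0.3, -0.4, -2.9]
opening: 0.0402
grip_force: 20.0
```

arm_command(xyz=[[0.2,-1,0],[0,0,0]], spin=[0,0])

```text
time: 8.85
tool_pos: [0.5673, 0.063, 0.1922]
tool_rot: [3.141, 0.0, 1.735]
contact_force: [0.8, -0.5, -3.2]
opening: 0.0398
grip_force: 20.0
```

arm_command(xyz=[[0.2,-1,0],[0,0,0]], spin=[0,0])

```text
time: 9.05
tool_pos: [0.5675, 0.062, 0.1922]
tool_rot: [3.141, 0.0, 1.735]
contact_force: [-0.3, -0.1, -2.0]
opening: 0.0398
grip_force: 20.0
```

arm_command(xyz=[[0.1,-0.7,0],[0,0,0]], spin=[0,0])

```text
time: 9.25
tool_pos: [0.5675, 0.0613, 0.1923]
tool_rot: [3.141, 0.0, 1.735]
contact_force: [0.1, -0.1, -2.8]
opening: 0.0401
grip_force: 20.0
```

arm_command(xyz=[[0.1,-0.7,0],[0,0,0]], spin=[0,0])

```text
time: 9.45
tool_pos: [0.5677, 0.0606, 0.1922]
tool_rot: [3.141, 0.0, 1.735]
contact_force: [0.6, -0.3, -2.1]
opening: 0.0397
grip_force: 20.0
```

arm_command(xyz=[[0.1,-0.7,0],[0,0,0]], spin=[0,0])

```text
time: 9.65
tool_pos: [0.5677, 0.0601, 0.1923]
tool_rot: [3.142, -0.0, 1.735]
contact_force: [-0.1, 2.3, -3.2]
opening: 0.0401
grip_force: 20.0
```

arm_command(xyz=[[0.1,-0.7,0],[0,0,0]], spin=[0,0])

```text
time: 9.85
tool_pos: [0.5677, 0.0599, 0.1923]
tool_rot: [3.141, -0.001, 1.735]
contact_force: [0.1, 4.9, -1.2]
opening: 0.0396
grip_force: 20.0
```

arm_command(xyz=[[0,-0.5,0],[0,0,0],[0,0,-0.3],[0,0,0]], spin=[0,0,0,0])

```text
time: 10.25
tool_pos: [0.5677, 0.0599, 0.1923]
tool_rot: [3.141, -0.001, 1.735]
contact_force: [-1.7, 7.2, -0.0]
opening: 0.0399
grip_force: 20.0
```

arm_command(xyz=[[0,0,0],[0,0,0],[0,0,0],[0,0,0]], spin=[0,0,0,0], jaw=0.3)

```text
time: 10.65
tool_pos: [0.568, 0.0585, 0.1921]
tool_rot: [3.141, 0.0, 1.734]
contact_force: [0.4, 0.0, -0.7]
opening: 0.0593
grip_force: 0.0
```

arm_command(xyz=[[0,0,5],[0,0,20],[0,0,30],[0,0,40],[0,0,40],[0,0,40],[0,0,0],[0,0,0]], spin=[0,0,0,0,0,0,0,0])

```text
time: 11.45
tool_pos: [0.5677, 0.0587, 0.3681]
tool_rot: [3.139, 0.001, 1.735]
contact_force: [0.9, 0.2, 0.4]
opening: 0.0597
grip_force: 0.0
```

```bash
python3 - <<'E'
from h import *
s=observe(); print(s["time"],s["tool_pos"],s["tool_rot"],s["contact_force"])
c=save("wrist","pics/w4.png"); P=cloud(c)
m=(abs(P[...,2]-.0605)<.003); m[:100]=0; n,l,st,ce=cv2.connectedComponentsWithStats(m.astype(np.uint8))
for i in range(1,n):
    if st[i,4]>800:
        q=P[l==i]; r=cv2.minAreaRect((q[:,:2]*1000).astype(np.float32)); print(st[i],r,np.median(q[:,2]))
E
```

```text
11.45 [0.56770259 0.05873133 0.3681215 ] [3.13911463e+00 5.53461581e-04 1.73453422e+00] [0.90016225 0.19239017 0.39446352]
[ 292  197   57  118 6432] ((571.0401611328125, 42.73807144165039), (40.03451919555664, 89.16841888427734), 9.32309627532959) 0.06088326211535
```

View pics/w4.png

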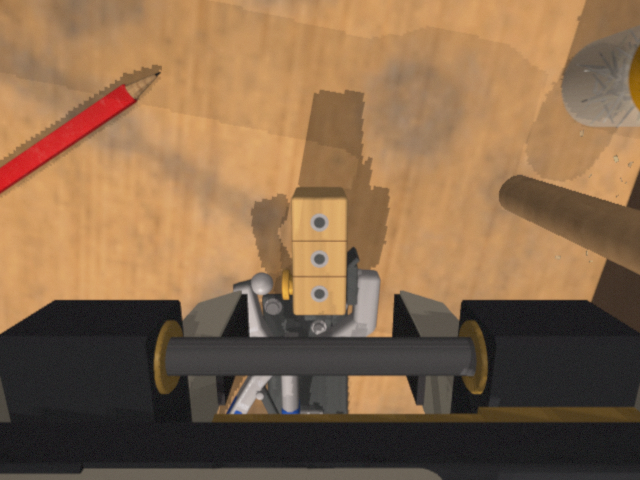

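The guide stands square in the jaws: its centre is at (571,43), its yaw is 0.163, and the bushing at (287,286) faces the nose at (262,284). Now I'll close the fingers and come down outside the moving grip to push it.

arm_command(xyz=[[-8,-19,0],[-9,-20,0],[-9,-20,0],[-9,-20,0],[-9,-20,0],[-9,-20,0],[-9,-20,0],[-9,-20,0],[-9,-20,0],[-8,-16,0],[0,0,-20],[0,0,-30],[0,0,-35],[0,0,-35],[0,0,-30],[0,0,-19],[0,0,0],[0,0,0]], spin=[0,0,0,0,0,0,0,0,0,0,0,0,0,0,0,0,0,0], jaw=-1, squeeze=25)

```text
time: 13.3
tool_pos: [0.4796, -0.1361, 0.1973]
tool_rot: [-3.14, -0.001, 1.735]
contact_force: [0.2, -0.5, 1.0]
opening: 0.0006
grip_force: 0.0
```

arm_command(xyz=[[2,0.3,0],[2,0.3,0],[2,0.3,0],[1,0.2,0],[0,0,0]], spin=[0,0,0,0,0])

```text
time: 13.8
tool_pos: [0.4868, -0.135, 0.1982]
tool_rot: [3.141, 0.0, 1.735]
contact_force: [-1.0, 0.5, 0.6]
opening: 0.0006
grip_force: 0.6
```

arm_command(xyz=[[1,0.2,0],[1,0.2,0],[1,0.2,0],[0,0,0]], spin=[0,0,0,0])

```text
time: 14.2
tool_pos: [0.4899, -0.1345, 0.1978]
tool_rot: [-3.142, -0.0, 1.735]
contact_force: [-2.0, -0.4, 0.0]
opening: 0.0004
grip_force: 0.7
```

arm_command(xyz=[[1,0.1,0],[1,0.2,0],[1,0.1,0],[0,0,0]], spin=[0,0,0,0])

```text
time: 14.6
tool_pos: [0.493, -0.1341, 0.1979]
tool_rot: [3.141, 0.0, 1.735]
contact_force: [-1.6, -0.9, -0.2]
opening: 0.0008
grip_force: 0.7
```

arm_command(xyz=[[1,0.2,0],[1,0.1,0],[1,0.2,0],[0,0,0]], spin=[0,0,0,0])

```text
time: 15.0
tool_pos: [0.496, -0.1336, 0.198]
tool_rot: [3.141, 0.0, 1.735]
contact_force: [-0.8, -0.1, 0.1]
opening: 0.0004
grip_force: 0.7
```

arm_command(xyz=[[1,0.2,0],[1,0.1,0],[1,0.2,0],[0,0,0]], spin=[0,0,0,0])

```text
time: 15.4
tool_pos: [0.4988, -0.1331, 0.1979]
tool_rot: [-3.141, -0.0, 1.735]
contact_force: [-2.8, -1.3, 0.2]
opening: 0.0006
grip_force: 1.2
```

arm_command(xyz=[[1,0.2,0],[1,0.1,0],[1,0.2,0],[0,0,0]], spin=[0,0,0,0])

```text
time: 15.8
tool_pos: [0.5011, -0.1327, 0.1977]
tool_rot: [-3.139, -0.001, 1.735]
contact_force: [-7.5, -3.6, 2.4]
opening: 0.0005
grip_force: 3.3
```

arm_command(xyz=[[1,0.2,0],[1,0.1,0],[1,0.2,0],[0,0,0]], spin=[0,0,0,0])

```text
time: 16.2
tool_pos: [0.5034, -0.1324, 0.1975]
tool_rot: [-3.137, -0.001, 1.735]
contact_force: [-11.0, -4.9, 2.9]
opening: 0.0007
grip_force: 5.1
```

arm_command(xyz=[[1,0.2,0],[1,0.1,0],[1,0.2,0],[0,0,0]], spin=[0,0,0,0])

```text
time: 16.6
tool_pos: [0.5066, -0.132, 0.1974]
tool_rot: [-3.137, -0.001, 1.735]
contact_force: [-9.1, -5.9, 1.4]
opening: 0.0002
grip_force: 4.5
```

arm_command(xyz=[[1,0.2,0],[1,0.1,0],[1,0.2,0],[0,0,0]], spin=[0,0,0,0])

```text
time: 17.0
tool_pos: [0.5096, -0.1315, 0.1974]
tool_rot: [-3.137, -0.001, 1.735]
contact_force: [-8.1, -5.0, 0.9]
opening: 0.0003
grip_force: 4.4
```

Moving steadily at about 10 N. I'll continue with longer runs.

arm_command(xyz=[[1,0.2,0],[1,0.1,0],[1,0.2,0],[1,0.1,0],[1,0.2,0],[0,0,0]], spin=[0,0,0,0,0,0])

```text
time: 17.6
tool_pos: [0.5141, -0.1311, 0.1972]
tool_rot: [-3.136, -0.001, 1.735]
contact_force: [-12.3, -8.9, 2.2]
opening: 0.0007
grip_force: 6.3
```

arm_command(xyz=[[1,0.2,0],[1,0.1,0],[1,0.2,0],[1,0.1,0],[1,0.2,0],[0,0,0]], spin=[0,0,0,0,0,0])

```text
time: 18.2
tool_pos: [0.5193, -0.1304, 0.1972]
tool_rot: [-3.136, -0.001, 1.734]
contact_force: [-11.5, -8.1, 0.8]
opening: 0.0003
grip_force: 5.7
```

arm_command(xyz=[[1,0.2,0],[1,0.1,0],[1,0.2,0],[0,0,0]], spin=[0,0,0,0])

```text
time: 18.6
tool_pos: [0.523, -0.1296, 0.1973]
tool_rot: [-3.139, -0.0, 1.734]
contact_force: [-6.1, -5.8, -1.2]
opening: 0.0006
grip_force: 3.3
```

arm_command(xyz=[[1,0.2,0],[1,0.1,0],[1,0.2,0],[0,0,0]], spin=[0,0,0,0])

```text
time: 19.0
tool_pos: [0.5275, -0.1284, 0.1982]
tool_rot: [3.14, 0.001, 1.735]
contact_force: [0.2, 0.8, -0.3]
opening: 0.0003
grip_force: 0.0
```

arm_command(xyz=[[1,0.2,0],[1,0.1,0],[1,0.2,0],[0,0,0]], spin=[0,0,0,0])

```text
time: 19.4
tool_pos: [0.53, -0.1279, 0.198]
tool_rot: [3.141, 0.0, 1.735]
contact_force: [0.4, 0.4, -0.1]
opening: 0.0002
grip_force: 0.0
```

arm_command(xyz=[[1,0.2,0],[1,0.1,0],[0,0,0]], spin=[0,0,0])

```text
time: 19.7
tool_pos: [0.532, -0.1277, 0.198]
tool_rot: [3.141, 0.0, 1.735]
contact_force: [0.5, -0.2, -0.6]
opening: 0.0004
grip_force: 0.0
```

It snapped over. I'll follow up to the handle to confirm it's locked.

arm_command(xyz=[[1,0.2,0],[1,0.1,0],[1,0.2,0],[1,0.2,0],[1,0.1,0],[0,0,0]], spin=[0,0,0,0,0,0])

```text
time: 20.3
tool_pos: [0.535, -0.1273, 0.1978]
tool_rot: [-3.135, -0.001, 1.735]
contact_force: [-12.2, -3.9, 7.4]
opening: 0.0002
grip_force: 6.7
```

arm_command(xyz=[[1,0.2,0],[1,0.1,0],[0,0,0]], spin=[0,0,0])

```text
time: 20.6
tool_pos: [0.5357, -0.1272, 0.1978]
tool_rot: [-3.131, -0.002, 1.736]
contact_force: [-19.6, -6.6, 12.7]
opening: 0.0006
grip_force: 10.9
```

arm_command(xyz=[[1,0.2,0],[0,0,0]], spin=[0,0])

```text
time: 20.8
tool_pos: [0.5361, -0.1272, 0.1978]
tool_rot: [-3.129, -0.002, 1.736]
contact_force: [-24.0, -7.9, 15.9]
opening: 0.0007
grip_force: 13.0
```

arm_command(xyz=[[-3,-0.5,0],[-5,-1,0],[-6,-1,0],[0,0,15],[0,0,30],[0,0,35],[0,0,40],[0,0,40],[0,0,30],[5,0,10],[0,0,0],[0,0,0]], spin=[0,0,0,0,0,0,0,0,0,0,0,0])

```text
time: 22.0
tool_pos: [0.5307, -0.1288, 0.3963]
tool_rot: [-3.14, -0.001, 1.735]
contact_force: [-0.8, 0.7, -0.0]
opening: 0.0004
grip_force: 0.0
```

```bash
python3 - <<'E'
from h import *
s=observe(); print(s["time"],s["tool_pos"],s["tool_rot"],s["contact_force"])
c=save("wrist","pics/w5.png"); P=cloud(c); hsv=cv2.cvtColor(c["img"],cv2.COLOR_RGB2HSV)
r=((hsv[...,0]<8)|(hsv[...,0]>172))&(hsv[...,1]>130)&(hsv[...,2]>60); n,l,st,ce=cv2.connectedComponentsWithStats(r.astype(np.uint8))
for i in range(1,n):
    if st[i,4]>30: q=P[l==i]*1000; print(st[i],np.round(np.median(q,0),1),np.round(q.min(0)),np.round(q.max(0)))
E
```

```text
22.0 [ 0.53069148 -0.12875217  0.39628712] [-3.13966638e+00 -1.27706832e-03  1.73484023e+00] [-0.83366734  0.65090722 -0.00349463]
[ 11 191  27  28 438] [ 273.9 -157.    23.1] [ 265. -171.   11.] [ 283. -149.   26.]
[  39  200   81   49 2014] [ 321.3 -168.3   23.1] [ 287. -188.    1.] [520. -58. 377.]
[358 269  12  32 226] [ 574.4 -172.2   50.5] [ 520. -190.    1.] [581. -58. 377.]
```

View pics/w5.png

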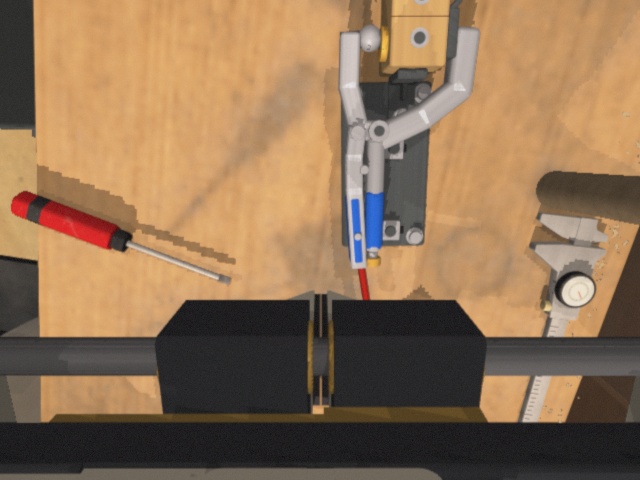

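The pliers are locked, with the handles side by side and the bushing head flush at (385,43). The red tail runs from (358,268) to (367,300), about (574,-172) mm in the world, close to nominal. I'll come down on its +x side.

arm_command(xyz=[[15,-9,0],[20,-12,0],[20,-12,0],[20,-13,0],[0,0,-20],[0,0,-30],[0,0,-40],[0,0,-40],[0,0,-37],[0,0,-20],[0,0,-10],[0,0,0],[0,0,0]], spin=[0,0,0,0,0,0,0,0,0,0,0,0,0])

```text
time: 23.35
tool_pos: [0.6061, -0.175, 0.2014]
tool_rot: [3.141, 0.0, 1.735]
contact_force: [0.5, 0.6, 0.1]
opening: 0.0003
grip_force: 0.0
```

arm_command(xyz=[[-2,-0.3,0],[-2,-0.3,0],[-2,-0.4,0],[-2,-0.3,0],[-2,-0.3,0],[0,0,0]], spin=[0,0,0,0,0,0])

```text
time: 23.95
tool_pos: [0.5957, -0.1766, 0.2011]
tool_rot: [3.141, 0.0, 1.734]
contact_force: [0.2, 1.0, 1.0]
opening: 0.0005
grip_force: 0.3
```

arm_command(xyz=[[-1,-0.2,0],[-1,-0.1,0],[-1,-0.2,0],[-1,-0.2,0],[-1,-0.1,0],[0,0,0]], spin=[0,0,0,0,0,0])

```text
time: 24.55
tool_pos: [0.5911, -0.1774, 0.2011]
tool_rot: [3.14, 0.001, 1.735]
contact_force: [4.3, -1.2, -0.3]
opening: 0.0005
grip_force: 2.0
```

arm_command(xyz=[[-1,-0.2,0],[-1,-0.1,0],[-1,-0.2,0],[-1,-0.2,0],[-1,-0.1,0],[0,0,0]], spin=[0,0,0,0,0,0])

```text
time: 25.15
tool_pos: [0.5857, -0.1783, 0.2011]
tool_rot: [3.141, 0.0, 1.734]
contact_force: [4.1, -3.3, -0.2]
opening: 0.0004
grip_force: 1.9
```

arm_command(xyz=[[-1,-0.2,0],[-1,-0.1,0],[-1,-0.2,0],[-1,-0.2,0],[-1,-0.1,0],[0,0,0]], spin=[0,0,0,0,0,0])

```text
time: 25.75
tool_pos: [0.5805, -0.1788, 0.2009]
tool_rot: [-3.141, -0.0, 1.735]
contact_force: [2.3, -1.5, 1.2]
opening: 0.0005
grip_force: 1.4
```

arm_command(xyz=[[-1,-0.2,0],[-1,-0.1,0],[-1,-0.2,0],[-1,-0.2,0],[-1,-0.1,0],[0,0,0]], spin=[0,0,0,0,0,0])

```text
time: 26.35
tool_pos: [0.5754, -0.1795, 0.2006]
tool_rot: [-3.14, -0.001, 1.735]
contact_force: [-0.6, 1.2, -0.2]
opening: 0.0005
grip_force: 0.0
```

Tripped, since the force fell to zero. Backing off, lifting and checking.

arm_command(xyz=[[6,1,0],[6,1,0],[0,0,15],[0,0,30],[0,0,35],[0,0,40],[0,0,40],[-5,5,30],[-10,15,0],[-10,15,0],[-10,15,0],[0,0,0],[0,0,0],[0,0,0]], spin=[0,0,0,0,0,0,0,0,0,0,0,0,0,0])

```text
time: 27.75
tool_pos: [0.5531, -0.1282, 0.3914]
tool_rot: [3.141, 0.001, 1.734]
contact_force: [0.9, 0.5, -0.2]
opening: 0.0007
grip_force: 0.0
```

```bash
python3 - <<'E'
from h import *
s=observe(); print(s["time"],s["tool_pos"],s["contact_force"])
c=save("wrist","pics/w6.png"); P=cloud(c); a=dict(np.load("pics/w5.npz"))
m=(abs(P[...,2]-.0605)<.003); n,l,st,ce=cv2.connectedComponentsWithStats(m.astype(np.uint8))
for i in range(1,n):
    if st[i,4]>800: q=P[l==i]; print(st[i],cv2.minAreaRect((q[:,:2]*1000).astype(np.float32)),np.median(q[:,2]))
E
```

```text
27.75 [ 0.55314404 -0.12818792  0.39137815] [ 0.92721499  0.46304272 -0.16456352]
[ 357    0   62   61 3505] ((576.1139526367188, 15.977863311767578), (41.006954193115234, 37.02357482910156), 9.114145278930664) 0.06077069889482656
```

View pics/w6.png

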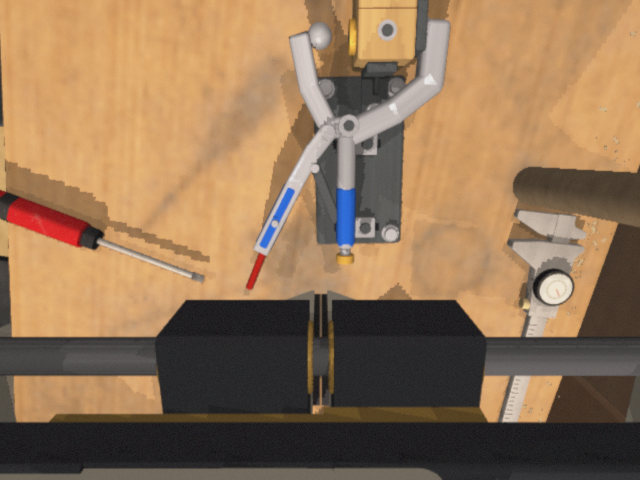

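The pliers are fully open, with the nose at (320,36) clear of the bushing head, which sits flush at (353,35). The red tail is out at (256,272), and the guide stands square in the jaws.

```bash
python3 -c "
from cell import *
print(hand_in())"
```

```text
the job is handed in; nothing more can be done
None
```

The job is handed in: the guide went onto the end stop at about 5–7 N, the handles snapped and locked with the bushing flush, and the release lever sprang the pliers open; the guide still stands in the jaws, but no verdict came back.

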